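# Trip the automatic punch over the orange vessel tag

### The job

Two bench stands each hold an upright automatic punch over a clamped vessel tag, one tag orange and one blue. Mark the orange tag: press the yellow cap of the punch above it straight down until its spring trips with a snap and the cap is at the bottom of its stroke, then let it spring back up and move clear. Leave the punch over the blue tag unpressed and do not disturb the amber jar.

Things in the scene. Friction and masses are not known exactly. Their poses are not given: they have to be found in the camera images.
- punch_cap (a point): Centre of the flat top of the yellow press cap (disc 40 mm across, 14 mm thick) of the punch over the ORANGE tag; 132 mm above the bench when up, z up. Below it a vertical 18 mm rod runs in a collar on a post (tops 96 mm above the bench); base 108 x 116 x 22 mm, fixed. The 46 x 104 mm tag lies on the base under the punch. Nothing stands above the cap: press it with the closed fingertips.
- punch (a joint): How far the cap of the punch over the orange tag is pressed, in m: 0 up, 0.013 at the rigid bottom stop. Resistance starts at 3 N, grows to about 13 N at 8 mm, where the spring trips and it drops at once to about 6 N, then rises to 13 N at the stop; released, the cap springs back up. Aim 15 mm below its rest height, or use a force stop of 18 N or more.
- spare_punch (a joint): The same for the cap of the identical punch over the BLUE tag, which must not be pressed. Its stand is fixed to the bench like the other, at least 180 mm from it sideways (to the left or right of it).
- bottle_center (a point): Centre (half-way up) of the amber jar with a white cap, 56 mm across, 95 mm tall, standing loose on the bench beyond the two stands; z points up.
Mind the look-alikes: they are no part of the job. What is shaped like the part that bears punch_cap but purple is not meant.

How it is judged:
By the outcome, as a careful person would: the job done as asked, in the order asked, and still so for the second after the job is handed in, with the robot touching nothing.
It also fails if it takes over 27 s, if anything falls off the work surface, if the arm or the gripper's body presses on something with over 40 N, if the wrist force passes 120 N, or if a joint passes its speed limit or range.

### The arm

A 6-joint arm with a two-finger parallel gripper is mounted at the origin on the work surface. World frame = base frame: x ahead of the robot, y to its left, z up, the work surface at z = 0. Lengths are in mm, angles in rad, forces in N, time in s.
With the tool pointing down it reaches from about 275 to 975 mm from the base axis. Payload 8.4 kg.
Tool frame: the origin (TCP) lies at the very end of the fingers, on their centre line; the grasp point (between the pads) lies 19 mm behind it; z points along the fingers, y is the direction in which the jaws open and shut (so a half turn about z gives the same grasp; the last joint's range is limited). The gripper opens to 92 mm and grips with 3 to 60 N. Pads are 20 mm wide; open, the fingers measure 128 mm over their backs; the gripper's body (75 mm by 189 mm) begins 69 mm behind the grasp point.
Start: joints at [1.321, 0.353, 1.633, -0, 1.155, -0.002], TCP at [153.293, 605.911, 189.983] pointing down, gripper open.
Joint ranges: [-2.63, 2.63], [-0.92, 2.1], [0.06, 2.66], [-1.3, 4.44], [0, 2.69], [-3.02, 3.02]. Speed limits (rad/s): [2.22, 2.22, 2.79, 3.14, 3.14, 3.14].

### API

Orientations are given as a 3x3 rotation matrix whose columns are the frame's x, y, z axes.
In Python, from cell import * gives the robot as it stands. The module is installed in compiled form; this text tells all that it offers.
- The arm moves only by the tool play_rows, never from a script. Its argument "steps" is text: rows parted by semicolons, each of 6 numbers parted by spaces: the shift along the tool's x, y, z normalised to -1 to 1, where 1 is 0.04 m, then the turn, a rotation vector about the tool's x, y, z normalised to -1 to 1, where 1 is 0.1 rad. A call has exactly 5 rows; each row shifts and turns the pose as measured when the row begins, along the tool's axes as they then stand; what a row does not reach is not made up. A row lasts 1/8 s, in which the tool goes at most 62.5 mm and 10.7 degrees, less where a joint would pass 70% of its speed; a pose out of reach is approached as far as the arm can. A call with a number of a shift or a turn outside -1 to 1 is refused whole. A call with a gripper value outside its range is refused whole. "claw" is the opening, from 0 (shut) to 1 (fully open), set as the call begins (left out, the last holds). The fingers move at their own pace and stop on an object; the grip force is fixed at half the most. Time passes only in rows, so rows that do not move let the fingers close, or fill a call up. It gives the time, the measured TCP pose, the force and the opening at its end, in the units of the state.
- get_obs(): the state, without advancing time (a new reading comes with each control period).
- snapshot(name): name is "scene" or "top" or "wrist"; returns the picture (400x640x3 uint8, red, green, blue); there is no depth.
- get_calibration(name): a dict with "K" (3x3 intrinsics, pixels), "pose" (4x4, takes a point from camera to world coordinates); the wrist camera has in their place "mount" (4x4, takes a point from camera to tool coordinates, whose origin is the TCP and whose axes are the flange's). Camera axes: x right, y up, looking along -z (the intrinsics and any distortion apply to the point x, -y, -z); pixel columns grow to the right and rows downward; lengths in mm; the calibration is good to about 2 mm. A picture is of the moment at which its call begins: read the wrist's pose just before it. get_calibration takes no time and is no camera call.
- finish_job(): hands the job in, once; it reports no verdict.
The state is a dict: "clock": time; "joint_positions": joint angles; "qvel": joint speeds; "tau": joint torques, N m; "tcp_pos": TCP position; "ee_rot": TCP orientation; "wrist_force": force on the tool from outside, world axes, zero at the start; "wrist_torque": the same for the moment, N m; "width": finger opening in mm.
Only numpy, scipy, OpenCV 4.12 (cv2) and the standard library are available. Lean on these libraries where they do the work, as an engineer would, in place of code of your own. Each camera call takes 0.05 s, during which the arm holds its last target.

## Working session

There is one attempt and no reset: what is moved stays moved. The work goes in short steps, Python scripts to look and compute and a tool call to move; the robot and the scene stay as the last step left them, time stands still between calls to the robot, and variables do not carry over. Pictures are saved under pics/ and viewed, and the job is handed in when it is done.

Besides the shell and the picture viewer there is one more tool, called by a JSON object that holds its "method" and its "body". play_rows: Moves the arm, as the interface text tells. Scaled input: -1 to 1 covers 0.04 m each way for a shift and 0.1 rad each way for a turn. Its arguments: {"type":"object","properties":{"steps":{"type":"string"},"claw":{"type":"number"}},"required":["steps"]}

```bash
mkdir -p pics; python3 - <<'E'
from cell import *
import cv2
o=get_obs();print(o['clock'],o['tcp_pos'],o['ee_rot'],o['width'],o['wrist_force'])
for n in ("scene","top"):
    cv2.imwrite(f"pics/{n}0.png",snapshot(n)[:,:,::-1]); c=get_calibration(n);print(n,c)
print(get_calibration("wrist"))
E
```

```text
0.0 [153.16435725 605.37749944 189.26400296] [[-9.69454973e-01  2.45269076e-01 -3.68506496e-04]
 [ 2.45269352e-01  9.69454001e-01 -1.37290299e-03]
 [ 2.05194494e-05 -1.42135098e-03 -9.99998990e-01]] 91.78451184323531 [-0.12191571 -0.22296921 -0.57569275]
scene {'K': array([[414.14353099,   0.        , 313.51013099],
       [  0.        , 414.14353099, 204.27829223],
       [  0.        ,   0.        ,   1.        ]]), 'pose': array([[-2.98798416e-01, -6.27433398e-01,  7.19059690e-01,
         1.35833576e+03],
       [ 9.54088415e-01, -1.79940146e-01,  2.39451122e-01,
         2.51720227e+02],
       [-2.08519253e-02,  7.57594136e-01,  6.52392767e-01,
         8.32763053e+02],
       [ 0.00000000e+00,  0.00000000e+00,  0.00000000e+00,
         1.00000000e+00]])}
top {'K': array([[395.78015003,   0.        , 325.99863375],
       [  0.        , 395.78015003, 196.25199114],
       [  0.        ,   0.        ,   1.        ]]), 'pose': array([[-9.78718941e-03,  9.98402206e-01, -5.56529123e-02,
         4.83345445e+02],
       [-9.99695245e-01, -8.50810642e-03,  2.31738906e-02,
         5.80953636e+00],
       [ 2.26633626e-02,  5.58627590e-02,  9.98181208e-01,
         1.13146826e+03],
       [ 0.00000000e+00,  0.00000000e+00,  0.00000000e+00,
         1.00000000e+00]])}
{'K': array([[344.48232271,   0.        , 314.66810043],
       [  0.        , 344.48232271, 197.7521281 ],
       [  0.        ,   0.        ,   1.        ]]), 'mount': array([[-4.33140502e-04,  9.59643581e-01,  2.81218792e-01,
         8.10690571e+01],
       [ 9.99999773e-01,  5.61059592e-04, -3.74359169e-04,
         7.59531857e-02],
       [-5.17031874e-04,  2.81218566e-01, -9.59643606e-01,
        -1.94958448e+02],
       [ 0.00000000e+00,  0.00000000e+00,  0.00000000e+00,
         1.00000000e+00]])}
```

View pics/scene0.png

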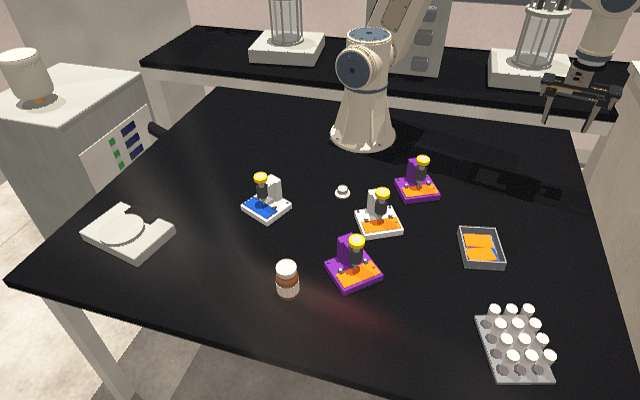

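View pics/top0.png

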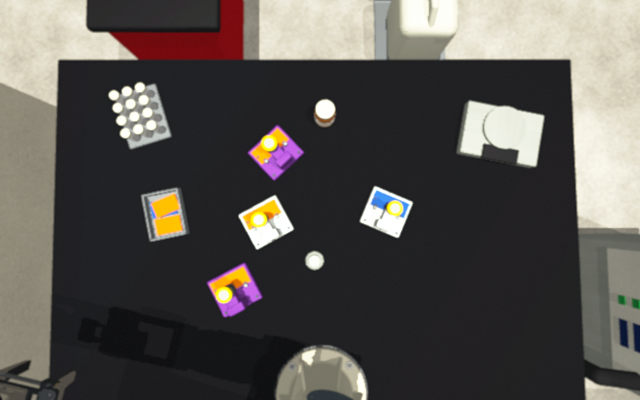

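The white stand with the orange tag has its cap near (382,192) in scene and (259,219) in top. The purple stands are decoys, and the white stand with the blue tag is at (395,208) in top. I'll enlarge both views of the target.

```bash
python3 - <<'E'
import cv2,numpy as np
a=cv2.imread("pics/scene0.png")[170:245,340:420]; b=cv2.imread("pics/top0.png")[180:260,225:305]
a=cv2.resize(a,(400,375),interpolation=cv2.INTER_CUBIC);b=cv2.resize(b,(400,400),interpolation=cv2.INTER_CUBIC)
a=cv2.copyMakeBorder(a,0,25,0,0,cv2.BORDER_CONSTANT)
cv2.imwrite("pics/crop0.png",np.hstack([a,b]))
E
```

```text
(no output)
```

View pics/crop0.png

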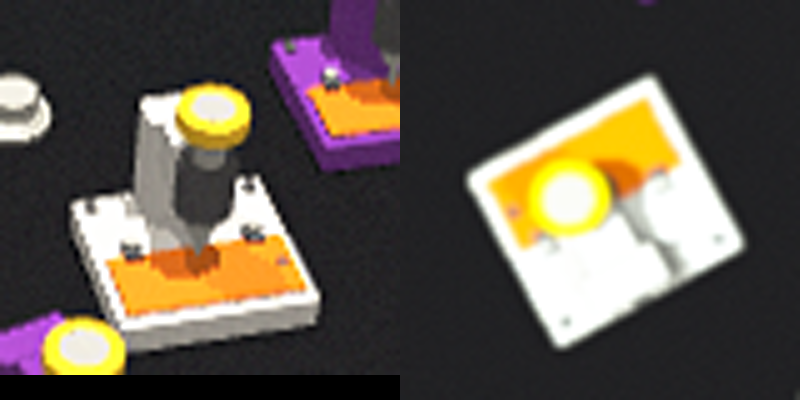

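```bash
cat > h.py <<'E'
from cell import *
import numpy as np, cv2
def ray(c,uv,T):
    K=c["K"]; d=np.array([(uv[0]-K[0,2])/K[0,0],-(uv[1]-K[1,2])/K[1,1],-1.]); d=T[:3,:3]@d
    return T[:3,3],d/np.linalg.norm(d)
def tri(rs):
    A=sum(np.eye(3)-np.outer(d,d) for p,d in rs); b=sum((np.eye(3)-np.outer(d,d))@p for p,d in rs)
    X=np.linalg.solve(A,b); return X,[np.linalg.norm(np.cross(X-p,d)) for p,d in rs]
def atz(r,z): return r[0]+r[1]*(z-r[0][2])/r[1][2]
def wristT(o):
    T=np.eye(4);T[:3,:3]=o["ee_rot"];T[:3,3]=o["tcp_pos"];return T@get_calibration("wrist")["mount"]
E
python3 - <<'E'
from h import *
s=get_calibration("scene");t=get_calibration("top")
a=ray(s,(382.4,191),s["pose"]);b=ray(t,(258.2,218.9),t["pose"])
print(tri([a,b]),atz(a,132),atz(b,132))
print(atz(ray(t,(395,208),t["pose"]),132), atz(ray(t,(325,105),t["pose"]),95),atz(ray(t,(269,143),t["pose"]),132),atz(ray(t,(224,295),t["pose"]),132))
E
```

```text
(array([483.29469313, 154.64646737, 131.85373324]), [np.float64(1.1223454264781738), np.float64(1.1223454264781976)]) [483.03062435 155.72767999 132.        ] [483.54152387 153.51810574 132.        ]
[ 507.74368485 -192.11028181  132.        ] [784.04489966 -17.97649143  95.        ] [675.80902237 126.12975818 132.        ] [295.885409   238.09763519 132.        ]
```

{"method": "play_rows", "body": {"steps": "-1 -0.83 0 0 0 0;-1 -0.83 0 0 0 0;-1 -0.83 0 0 0 0;-1 -0.83 0 0 0 0;-1 -0.83 0 0 0 0", "claw": 0}}

```text
clock: 0.72
tcp_pos: [308.2, 391.5, 187.6]
ee_rot: [[-0.971, 0.24, -0.001], [0.24, 0.971, -0.003], [0.0, -0.003, -1.0]]
wrist_force: [1.3, 0.2, -0.1]
width: 44.1
```

{"method": "play_rows", "body": {"steps": "-0.95 -0.8 0 0 0 0;-0.95 -0.8 0 0 0 0;-0.95 -0.8 0 0 0 0;-0.95 -0.8 0 0 0 0;0 0 0 0 0 0"}}

```text
clock: 1.35
tcp_pos: [429.0, 222.1, 187.3]
ee_rot: [[-0.97, 0.243, -0.001], [0.243, 0.97, -0.004], [0.0, -0.004, -1.0]]
wrist_force: [-0.4, 0.5, 0.0]
width: 0.5
```

```bash
python3 - <<'E'
from h import *
o=get_obs();im=snapshot("wrist");cv2.imwrite("pics/w1.png",im[:,:,::-1])
np.savez("w1.npz",T=wristT(o));print(o['clock'],o['tcp_pos'],o['ee_rot'],o['width'],o['wrist_force'])
T=wristT(o);c=get_calibration("wrist")
q=np.linalg.inv(T)@np.array([483.3,154.6,132,1]);print(c["K"][0,0]*q[0]/-q[2]+c["K"][0,2],c["K"][1,1]*-q[1]/-q[2]+c["K"][1,2])
E
```

```text
1.35 [429.00816566 222.14309754 187.33093648] [[-9.70022352e-01  2.43012187e-01 -1.30889563e-03]
 [ 2.43015351e-01  9.70016121e-01 -3.50210210e-03]
 [ 4.18596372e-04 -3.71519905e-03 -9.99993011e-01]] 0.4668850147768232 [-0.36496164  0.48053784  0.04170005]
250.9506323393017 287.61316455911947
```

View pics/w1.png

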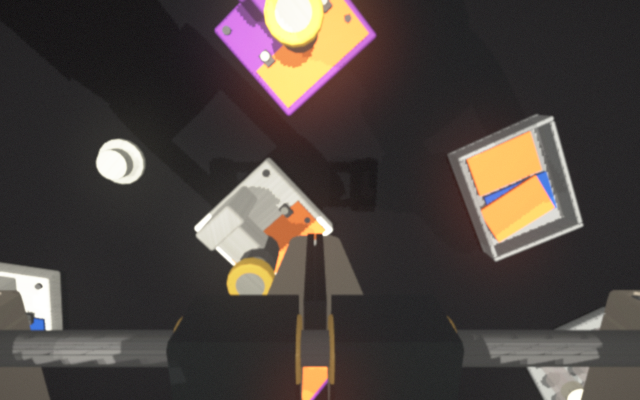

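The target cap appears at (250,284) in the wrist view, against a predicted (251,288), so the two agree. The purple decoy is at the top of the picture and the blue-tag stand at lower left.

{"method": "play_rows", "body": {"steps": "-0.86 -0.65 0 0 0 0;-0.86 -0.65 0 0 0 0;0 0 0 0 0 0;0 0 0.3 0 0 0;0 0 0 0 0 0"}}

```text
clock: 2.02
tcp_pos: [479.9, 159.7, 173.5]
ee_rot: [[-0.971, 0.238, -0.005], [0.238, 0.971, -0.002], [0.004, -0.003, -1.0]]
wrist_force: [1.2, -0.3, 0.4]
width: 0.3
```

```bash
python3 - <<'E'
from h import *
o=get_obs();print(o['tcp_pos'],o['ee_rot'],o['wrist_force'],o['width'])
im=snapshot("scene")[140:260,320:440];a=cv2.resize(im,(400,400),interpolation=cv2.INTER_CUBIC)
b=cv2.resize(snapshot("wrist"),(400,400*400//640));b=cv2.copyMakeBorder(b,0,150,0,0,cv2.BORDER_CONSTANT)
cv2.imwrite("pics/c2.png",np.hstack([a,b])[:,:,::-1])
R=o['ee_rot'];print(R.T@(np.array([483.3,154.6,132])-o['tcp_pos']))
E
```

```text
[479.91645516 159.70824909 173.54096771] [[-0.97133674  0.23765817 -0.00485169]
 [ 0.23766852  0.97134488 -0.00167274]
 [ 0.00431512 -0.00277789 -0.99998683]] [ 1.19174163 -0.32891503  0.42457513] 0.31871448182687123
[-4.67988574 -4.04234818 41.53254957]
```

View pics/c2.png

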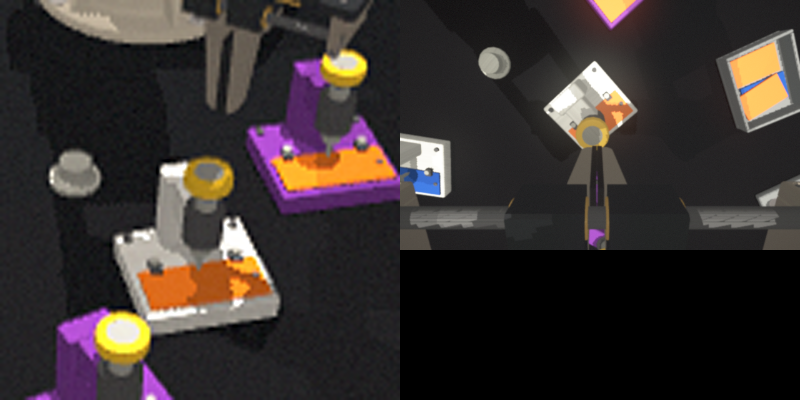

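{"method": "play_rows", "body": {"steps": "-0.12 -0.1 0 0 0 0;0 0 0.35 0 0 0;0 0 0.35 0 0 0;0 0 0 0 0 0;0 0 0 0 0 0"}}

```text
clock: 2.75
tcp_pos: [483.9, 155.1, 144.3]
ee_rot: [[-0.972, 0.236, -0.004], [0.236, 0.972, -0.001], [0.003, -0.002, -1.0]]
wrist_force: [0.5, -0.8, 0.5]
width: 0.5
```

```bash
python3 - <<'E'
from h import *
o=get_obs();print(o['tcp_pos'],o['wrist_force'],o['qvel'])
R=o['ee_rot'];print(R.T@(np.array([483.3,154.6,132])-o['tcp_pos']))
a=cv2.resize(snapshot("scene")[150:230,340:420],(400,400),interpolation=cv2.INTER_CUBIC)
b=cv2.resize(snapshot("wrist")[140:300,235:395],(400,400),interpolation=cv2.INTER_CUBIC)
cv2.imwrite("pics/c3.png",np.hstack([a,b])[:,:,::-1])
c=get_calibration("wrist");T=wristT(o)
q=np.linalg.inv(T)@np.array([483.3,154.6,132,1]);print(c["K"][0,0]*q[0]/-q[2]+c["K"][0,2],c["K"][1,1]*-q[1]/-q[2]+c["K"][1,2])
E
```

```text
[483.91359628 155.08390672 144.26511319] [ 0.54729556 -0.77951704  0.49176971] [ 0.00028372  0.00950483  0.0087731   0.00210308 -0.00809906  0.00054571]
[ 0.43936934 -0.5881822  12.26803423]
313.50057384644015 227.45355504809223
```

View pics/c3.png

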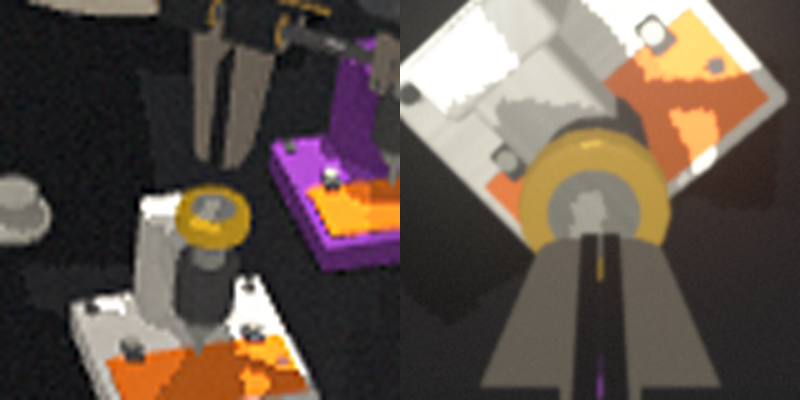

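```bash
python3 - <<'E'
from h import *
o=get_obs()
def pr(c,T,X):
    q=np.linalg.inv(T)@np.r_[X,1];return np.array([c["K"][0,0]*q[0]/-q[2]+c["K"][0,2],c["K"][1,1]*q[1]/q[2]+c["K"][1,2]])
s=get_calibration("scene");w=get_calibration("wrist")
for X in (o['tcp_pos'],np.array([483.3,154.6,132])):
    print((pr(s,s["pose"],X)-[340,150])*5,(pr(w,wristT(o),X)-[235,140])*2.5)
cv2.imwrite("pics/c4.png",cv2.resize(snapshot("top")[170:270,210:310],(600,600),interpolation=cv2.INTER_CUBIC)[:,:,::-1])
print((pr(get_calibration("top"),get_calibration("top")["pose"],o['tcp_pos'])-[210,170])*6)
E
```

```text
[212.5979455  187.62001606] [198.52960805 238.64030386]
[209.81832094 204.94130566] [195.96474946 217.82107281]
[280.80305846 292.25376443]
```

View pics/c4.png

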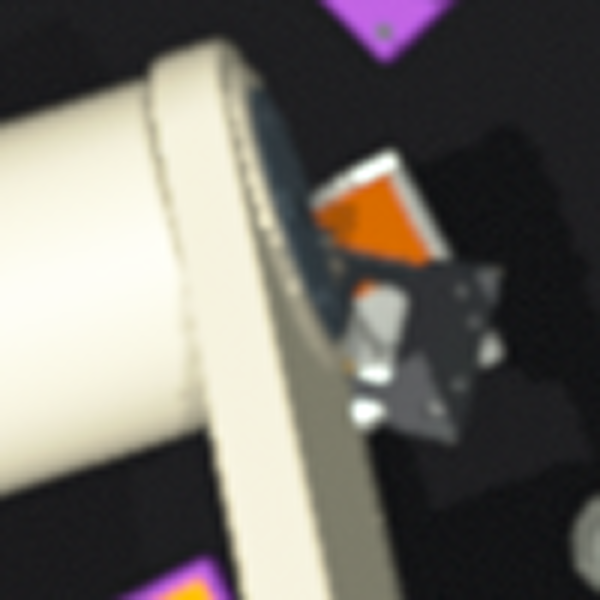

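{"method": "play_rows", "body": {"steps": "0 0 0.1 0 0 0;0 0 0.1 0 0 0;0 0 0 0 0 0;0 0 0 0 0 0;0 0 0 0 0 0"}}

```text
clock: 3.52
tcp_pos: [484.5, 155.3, 136.6]
ee_rot: [[-0.972, 0.236, -0.002], [0.236, 0.972, -0.001], [0.002, -0.001, -1.0]]
wrist_force: [-0.1, -0.2, 0.3]
width: 0.6
```

```bash
python3 - <<'E'
from h import *
o=get_obs();print(o['tcp_pos'],o['wrist_force'])
a=cv2.resize(snapshot("scene")[150:230,340:420],(400,400),interpolation=cv2.INTER_CUBIC)
b=cv2.resize(snapshot("wrist")[140:300,235:395],(400,400),interpolation=cv2.INTER_CUBIC)
cv2.imwrite("pics/c5.png",np.clip(np.hstack([a,b])[:,:,::-1]*1.5,0,255))
E
```

```text
[484.46305337 155.29969176 136.63247607] [-0.12098865 -0.24382152  0.28876915][ WARN:0@2.967] global loadsave.cpp:1063 imwrite_ Unsupported depth image for selected encoder is fallbacked to CV_8U.
```

View pics/c5.png

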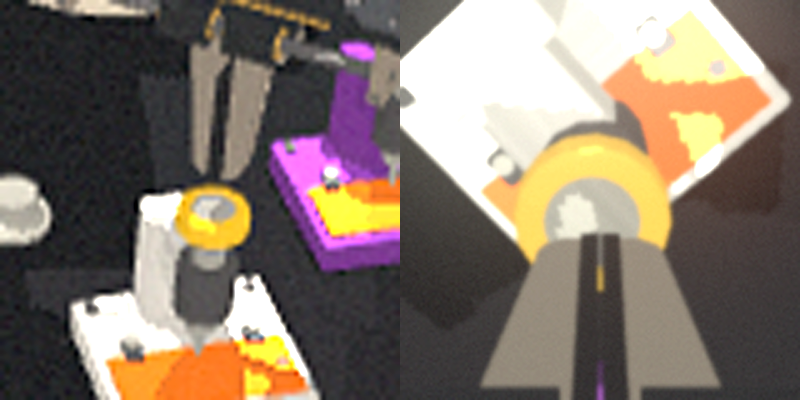

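{"method": "play_rows", "body": {"steps": "0 0 0.08 0 0 0;0 0 0.08 0 0 0;0 0 0 0 0 0;0 0 0 0 0 0;0 0 0 0 0 0"}}

```text
clock: 4.25
tcp_pos: [484.5, 155.3, 129.8]
ee_rot: [[-0.972, 0.236, -0.002], [0.236, 0.972, -0.001], [0.002, -0.001, -1.0]]
wrist_force: [-0.5, 0.5, -0.2]
width: 0.2
```

{"method": "play_rows", "body": {"steps": "0 0 0.08 0 0 0;0 0 0 0 0 0;0 0 0.08 0 0 0;0 0 0 0 0 0;0 0 0 0 0 0"}}

```text
clock: 4.88
tcp_pos: [484.5, 155.3, 122.9]
ee_rot: [[-0.972, 0.236, -0.002], [0.236, 0.972, -0.001], [0.002, -0.001, -1.0]]
wrist_force: [-0.0, -0.5, 0.4]
width: 0.7
```

```bash
python3 - <<'E'
from h import *
o=get_obs();print(o['tcp_pos'],o['wrist_force'])
a=cv2.resize(snapshot("scene")[150:230,340:420],(400,400),interpolation=cv2.INTER_CUBIC)
b=cv2.resize(snapshot("wrist")[140:300,235:395],(400,400),interpolation=cv2.INTER_CUBIC)
cv2.imwrite("pics/c6.png",np.hstack([a,b])[:,:,::-1])
E
```

```text
[484.49878352 155.25368442 122.926975  ] [-0.01690462 -0.53483802  0.43717991]
```

View pics/c6.png

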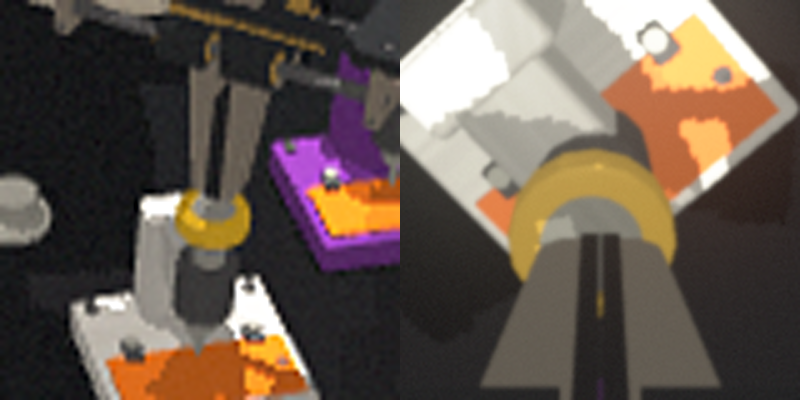

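{"method": "play_rows", "body": {"steps": "0 0 0.06 0 0 0;0 0 0 0 0 0;0 0 0.06 0 0 0;0 0 0 0 0 0;0 0 0 0 0 0"}}

```text
clock: 5.6
tcp_pos: [484.5, 155.3, 117.8]
ee_rot: [[-0.972, 0.236, -0.002], [0.236, 0.972, -0.001], [0.002, -0.001, -1.0]]
wrist_force: [-0.4, 0.3, 0.2]
width: 0.5
```

```bash
python3 - <<'E'
from h import *
o=get_obs();print(o['tcp_pos'],o['wrist_force'],o['tau'])
a=cv2.resize(snapshot("scene")[150:230,340:420],(400,400),interpolation=cv2.INTER_CUBIC)
b=cv2.resize(snapshot("wrist")[140:300,235:395],(400,400),interpolation=cv2.INTER_CUBIC)
cv2.imwrite("pics/c7.png",np.hstack([a,b])[:,:,::-1])
E
```

```text
[484.48073215 155.27148522 117.83561169] [-0.3560134   0.25820097  0.16149574] [ 9.77796685e-05 -4.75722241e+01 -2.81935644e+01  2.11564422e-02
  8.46681325e-02 -1.54777736e-04]
```

View pics/c7.png

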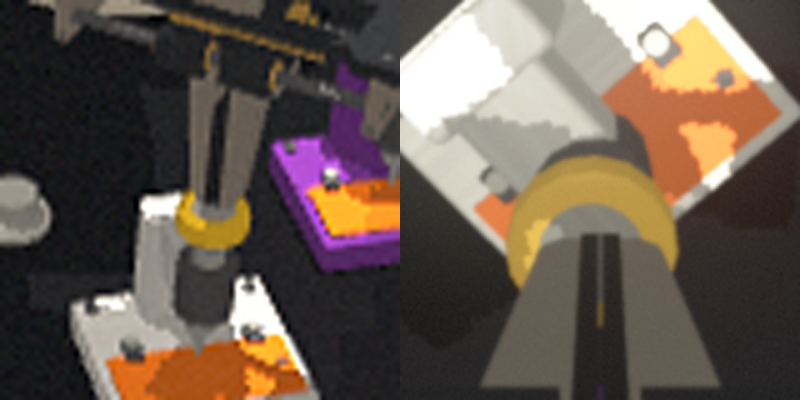

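The fingertips are now just above the cap centre: (215,205) in the scene crop. By the camera views the tips sit about 13 mm higher than the reported TCP, so I'll go by contact force instead of height.

{"method": "play_rows", "body": {"steps": "0 0 0.05 0 0 0;0 0 0 0 0 0;0 0 0.05 0 0 0;0 0 0 0 0 0;0 0 0 0 0 0"}}

```text
clock: 6.32
tcp_pos: [484.5, 155.3, 113.6]
ee_rot: [[-0.972, 0.236, -0.002], [0.236, 0.972, -0.001], [0.002, -0.001, -1.0]]
wrist_force: [-0.3, -0.1, 0.3]
width: 0.5
```

```bash
python3 - <<'E'
from h import *
o=get_obs();print(o['tcp_pos'],o['wrist_force'],o['tau'])
a=cv2.resize(snapshot("scene")[150:230,340:420],(400,400),interpolation=cv2.INTER_CUBIC)
b=cv2.resize(snapshot("wrist")[140:300,235:395],(400,400),interpolation=cv2.INTER_CUBIC)
cv2.imwrite("pics/c8.png",np.hstack([a,b])[:,:,::-1])
E
```

```text
[484.47291868 155.27337083 113.56568859] [-0.26061737 -0.13237151  0.3240599 ] [-6.43086678e-04 -4.77515352e+01 -2.79496479e+01  2.08547321e-02
  8.46517668e-02 -5.88142211e-05]
```

View pics/c8.png

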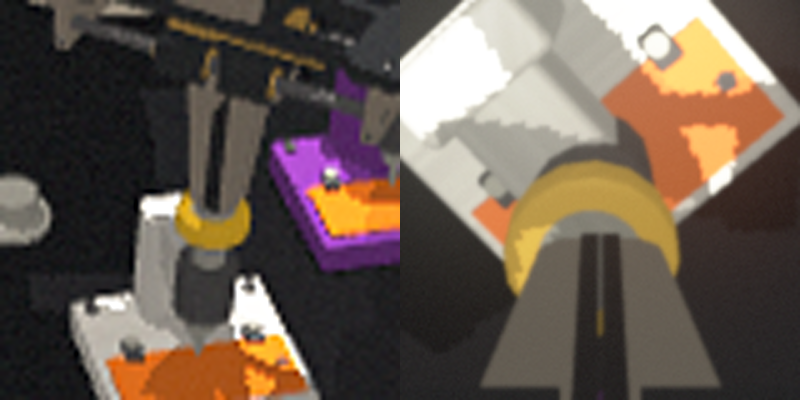

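{"method": "play_rows", "body": {"steps": "0 0 0.05 0 0 0;0 0 0 0 0 0;0 0 0.05 0 0 0;0 0 0 0 0 0;0 0 0 0 0 0"}}

```text
clock: 7.05
tcp_pos: [484.5, 155.3, 109.3]
ee_rot: [[-0.972, 0.236, -0.002], [0.236, 0.972, -0.001], [0.002, -0.001, -1.0]]
wrist_force: [0.3, -0.0, 0.2]
width: 0.9
```

```bash
python3 - <<'E'
from h import *
o=get_obs();print(o['tcp_pos'],o['wrist_force'],o['tau'])
a=cv2.resize(snapshot("scene")[150:230,340:420],(400,400),interpolation=cv2.INTER_CUBIC)
b=cv2.resize(snapshot("wrist")[140:300,235:395],(400,400),interpolation=cv2.INTER_CUBIC)
cv2.imwrite("pics/c9.png",np.hstack([a,b])[:,:,::-1])
E
```

```text
[484.47807522 155.28644063 109.31696246] [ 0.33557899 -0.01529178  0.19978132] [-5.88097519e-04 -4.79238868e+01 -2.76950061e+01  2.09233747e-02
  8.45694984e-02 -5.91619801e-05]
```

View pics/c9.png

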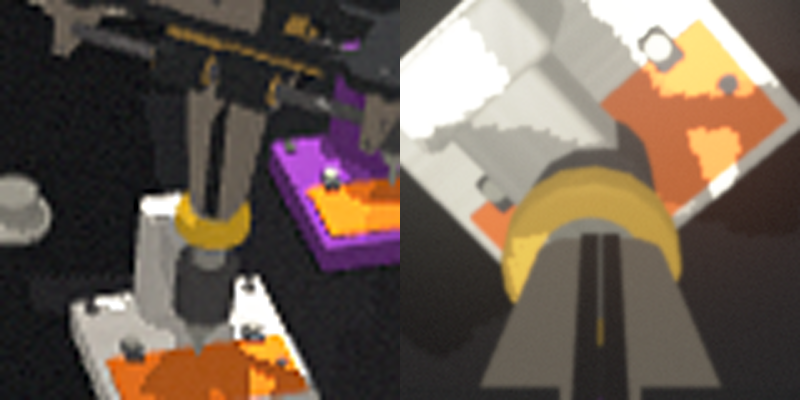

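```bash
cat >> h.py <<'E'
def pr(c,T,X):
    q=np.linalg.inv(T)@np.r_[X,1];return np.array([c["K"][0,0]*q[0]/-q[2]+c["K"][0,2],c["K"][1,1]*q[1]/q[2]+c["K"][1,2]])
E
python3 - <<'E'
from h import *
o=get_obs();s=get_calibration("scene");w=get_calibration("wrist");T=wristT(o);R=o['ee_rot'];p=o['tcp_pos']
print(p,T[:3,3])
for n,X in (("tcp",p),("cap",np.array([483.3,154.6,132]))):
    print(n,(pr(s,s["pose"],X)-[340,150])*5,(pr(w,T,X)-[235,140])*2.5)
for k in (0,5,10,15,20):
  for f in (-10,0,10):
    X=p+R@np.array([f,0,-k]);print(k,f,(pr(s,s["pose"],X)-[340,150])*5,(pr(w,T,X)-[235,140])*2.5)
a=cv2.imread("pics/c9.png")
cv2.imwrite("pics/c9b.png",cv2.resize(a[150:260,150:280],(780,660),interpolation=cv2.INTER_CUBIC)[:600])
cv2.imwrite("pics/c9w.png",cv2.resize(cv2.convertScaleAbs(snapshot("wrist")[:,:,::-1],alpha=2),(640,400)))
E
```

```text
[484.44598417 155.27135392 109.319759  ] [406.08185345 174.66802508 304.41637812]
tcp [207.03164428 238.97666005] [198.52929853 238.63504785]
cap [209.81832094 204.94130566] [194.1510169  274.56134168]
0 -10 [199.41657075 249.32790044] [198.55527434 276.24431835]
0 0 [207.03164428 238.97666005] [198.52929853 238.63504785]
0 10 [214.5603232  228.74285667] [198.50261717 200.00424763]
5 -10 [200.19801224 242.23323537] [198.55174209 285.1123573 ]
5 0 [207.83084396 231.89237148] [198.52511012 246.74478631]
5 10 [215.37682825 221.66916738] [198.49773762 207.31036846]
10 -10 [200.98405575 235.09678896] [198.54804294 294.39940491]
10 0 [208.63472322 224.76660207] [198.52072102 255.24308441]
10 10 [216.19808693 214.55429564] [198.49262094 214.9715305 ]
15 -10 [201.77474202 227.91819102] [198.54416478 304.13587653]
15 0 [209.44332328 217.59898642] [198.51611648 264.15855299]
15 10 [217.02414087 207.39788075] [198.48724942 223.01425808]
20 -10 [202.57011234 220.69706699] [198.54009429 314.35520425]
20 0 [210.25668584 210.38915485] [198.51128021 273.5226825 ]
20 10 [217.8550322 200.1995578] [198.48160354 231.46778512]
```

View pics/c9b.png

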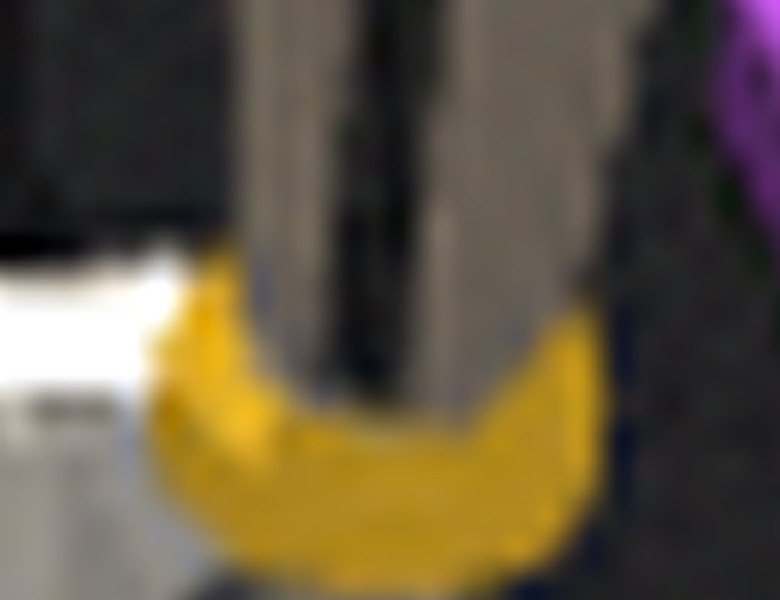

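View pics/c9w.png

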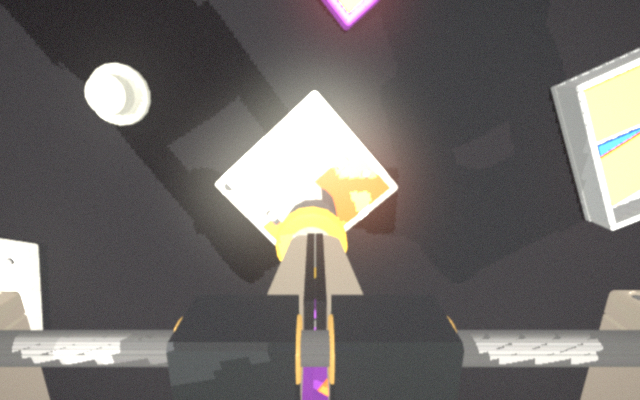

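```bash
python3 - <<'E'
from h import *
from scipy.optimize import least_squares
o=get_obs();t=get_calibration("top");w=get_calibration("wrist");T=wristT(o)
P=[atz(ray(t,uv,t["pose"]),22) for uv in ((257.0,249.0),(238.6,215.2),(293.6,228.6))]
U=np.array([(315,91),(397,187),(216,184)])
print(np.round(P,1)); print([np.linalg.norm(P[0]-P[i]) for i in (1,2)])
print([pr(w,T,X) for X in P])
def f(d):
    S=T.copy();S[:3,3]+=d;return np.ravel([pr(w,S,X)-u for X,u in zip(P,U)])
r=least_squares(f,[0,0,0]);print(r.x,r.fun)
E
```

```text
[[400.2 173.1  22. ]
 [494.4 224.2  22. ]
 [455.6  71.4  22. ]]
[np.float64(107.19455844872135), np.float64(115.86761024312314)]
[array([311.16752472,  90.27464411]), array([396.35597121, 188.516402  ]), array([210.11349876, 186.74151442])]
[-0.99501609 -2.55843279  8.69278141] [-0.34838982 -0.04222924  0.18688692 -0.61394012  0.18907255  0.65881736]
```

The fit to the stand's base corners puts the wrist camera about 9 mm above the reported height. The finger ends also look short of the nominal TCP. Laterally the tips are over the cap, so I'll keep feeling downward in small steps.

{"method": "play_rows", "body": {"steps": "0 0 0.05 0 0 0;0 0 0 0 0 0;0 0 0 0 0 0;0 0 0 0 0 0;0 0 0 0 0 0"}}

```text
clock: 7.82
tcp_pos: [484.7, 155.3, 107.8]
ee_rot: [[-0.972, 0.236, -0.001], [0.236, 0.972, -0.001], [0.001, -0.001, -1.0]]
wrist_force: [-0.6, -0.6, 1.3]
width: 0.9
```

{"method": "play_rows", "body": {"steps": "0 0 0.06 0 0 0;0 0 0 0 0 0;0 0 0 0 0 0;0 0 0 0 0 0;0 0 0 0 0 0"}}

```text
clock: 8.45
tcp_pos: [484.7, 155.4, 105.9]
ee_rot: [[-0.972, 0.236, -0.001], [0.236, 0.972, -0.0], [0.001, -0.001, -1.0]]
wrist_force: [-1.7, -1.0, 5.5]
width: 0.2
```

```bash
python3 - <<'E'
from h import *
o=get_obs();print(o['tcp_pos'],o['wrist_force'],o['wrist_torque'])
a=cv2.resize(snapshot("scene")[150:230,340:420],(400,400),interpolation=cv2.INTER_CUBIC)
b=cv2.resize(snapshot("wrist")[140:300,235:395],(400,400),interpolation=cv2.INTER_CUBIC)
cv2.imwrite("pics/c10.png",np.hstack([a,b])[:,:,::-1])
E
```

```text
[484.73425252 155.36985204 105.88197293] [-1.7228729  -1.0101902   5.45014279] [-0.04703105  0.34991741 -0.02306195]
```

View pics/c10.png

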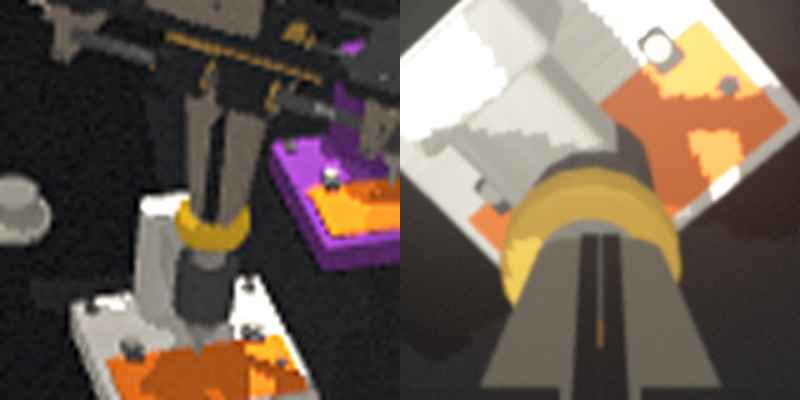

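Contact came at a reported z of about 107.8, and the cap is now 1.9 mm down at 5.5 N, which matches the spring law. Next I press through the trip point.

{"method": "play_rows", "body": {"steps": "0 0 0.1 0 0 0;0 0 0.1 0 0 0;0 0 0 0 0 0;0 0 0 0 0 0;0 0 0 0 0 0"}}

```text
clock: 9.18
tcp_pos: [485.1, 155.5, 98.9]
ee_rot: [[-0.972, 0.236, -0.0], [0.236, 0.972, -0.0], [0.0, -0.0, -1.0]]
wrist_force: [-2.0, -0.0, 6.3]
width: 0.3
```

It tripped: the force fell to 6.3 N at about 8.9 mm. On to the bottom stop.

{"method": "play_rows", "body": {"steps": "0 0 0.1 0 0 0;0 0 0.06 0 0 0;0 0 0.05 0 0 0;0 0 0.05 0 0 0;0 0 0.05 0 0 0"}}

```text
clock: 9.8
tcp_pos: [485.3, 155.6, 94.6]
ee_rot: [[-0.972, 0.236, 0.0], [0.236, 0.972, -0.0], [-0.0, -0.0, -1.0]]
wrist_force: [-8.4, -2.6, 31.0]
width: 0.2
```

31 N with no further travel at 13.2 mm means it is on the stop. I'll take one picture and then release.

```bash
python3 - <<'E'
from h import *
o=get_obs();print(o['tcp_pos'],o['wrist_force'])
a=cv2.resize(snapshot("scene")[150:230,340:420],(400,400),interpolation=cv2.INTER_CUBIC)
cv2.imwrite("pics/c11.png",a[:,:,::-1])
E
```

```text
[485.30610065 155.59860123  94.58528847] [-8.36469316 -2.57412829 30.97212255]
```

View pics/c11.png

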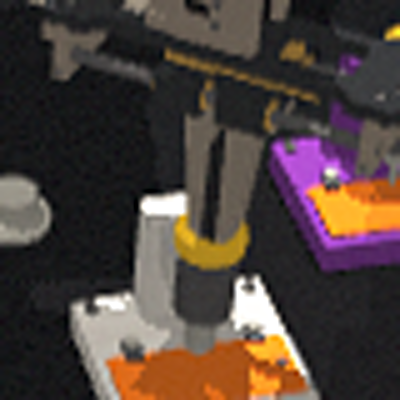

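{"method": "play_rows", "body": {"steps": "0 0 -0.3 0 0 0;0 0 -0.4 0 0 0;0 0 -0.6 0 0 0;0 0 -1 0 0 0;0 0 -1 0 0 0"}}

```text
clock: 10.48
tcp_pos: [483.3, 155.0, 228.2]
ee_rot: [[-0.972, 0.236, -0.005], [0.236, 0.972, -0.002], [0.005, -0.003, -1.0]]
wrist_force: [-0.1, 0.8, -0.3]
width: 0.4
```

The picture showed the cap fully down, meeting the collar at (212,260). I'll move clear sideways toward the start and check.

{"method": "play_rows", "body": {"steps": "0.6 0.7 0 0 0 0;0.6 0.7 0 0 0 0;0.6 0.7 0 0 0 0;0 0 0 0 0 0;0 0 0 0 0 0"}}

```text
clock: 11.1
tcp_pos: [434.9, 256.5, 232.8]
ee_rot: [[-0.971, 0.237, 0.002], [0.237, 0.971, 0.001], [-0.002, 0.002, -1.0]]
wrist_force: [-1.0, 0.6, -0.3]
width: 0.3
```

```bash
python3 - <<'E'
from h import *
o=get_obs();print(o['clock'],o['tcp_pos'],o['wrist_force'])
a=cv2.resize(snapshot("scene")[160:310,230:430],(800,600),interpolation=cv2.INTER_CUBIC)
cv2.imwrite("pics/c12.png",a[:,:,::-1])
E
```

```text
11.1 [434.8535124  256.52498431 232.7775776 ] [-0.973446    0.55269515 -0.28102494]
```

View pics/c12.png

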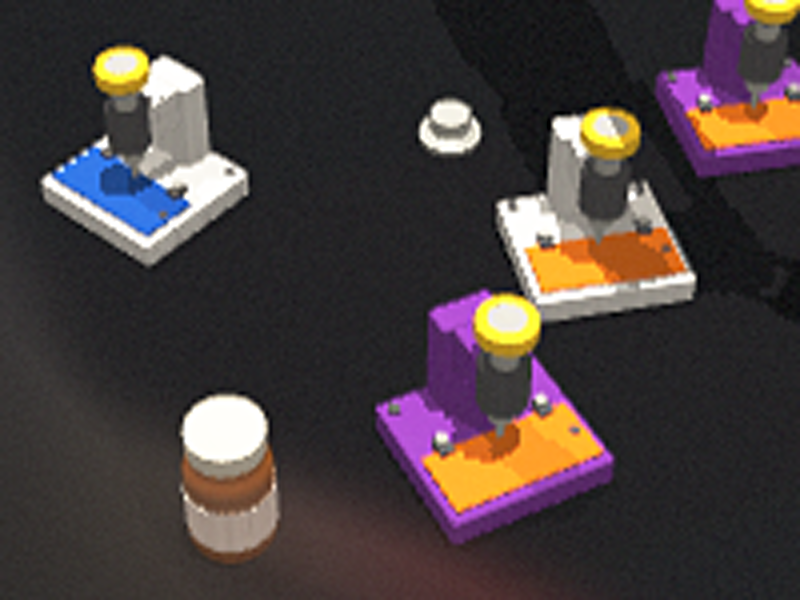

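The orange-tag cap is back up: its rim top is at row 187, as it was before. The blue-tag punch, the purple stands and the jar are where they were, and the arm touches nothing.

```bash
python3 -c "
from cell import *
print(finish_job())"
```

```text
the job is handed in; nothing more can be done
None
```

I pressed the orange-tag punch straight down with closed fingertips until it tripped and reached the bottom, then let it spring back. The arm then moved clear, and I handed the job in at about 11 s.

- **Press:** contact came at a reported TCP height of about 108 mm. Force was 5.5 N at 1.9 mm of travel and 6.3 N at 8.9 mm, just after the trip. It rose to 31 N at 13.2 mm, on the stop. The picture showed the cap fully down.
- **After:** the last scene picture shows the cap back up, with its rim top at row 187, as at the start. The blue-tag punch, the purple stands and the amber jar look unmoved. Wrist force was about 1 N, with the tool above and to the side of the stand.
- **Disagreement:** contact was expected at a reported height of 132 mm but came about 24 mm lower. A fit to the stand's base corners put the wrist camera about 9 mm above its reported height. The finger ends also looked short of the nominal TCP in both views. I could not fully explain this, so I judged the press by force, travel from contact and pictures, not by absolute height.

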